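# Tip a plate out of its nest and lay it on the bench block

## Robot

A 6-joint arm with a two-finger parallel gripper is mounted at the origin on a cart in front of the work surface, level with it; the furniture and walls round the work are solid. World frame = base frame: x ahead of the robot, y to its left, z up, the work surface at z = 0. Lengths are in m, angles in rad, forces in N, time in s.
With the tool pointing down it reaches from about 0.3 to 0.875 m from the base axis. Payload 6.4 kg.
Tool frame: the origin (TCP) lies midway between the tips of the shut fingers; the grasp point (between the pads) lies 19 mm behind it; z points along the fingers, y is the direction in which the jaws open and shut (so a half turn about z gives the same grasp; the last joint's range is limited). The gripper opens to 85 mm and grips with 20 to 120 N. Pads are 22 mm wide; open, the fingers measure 114 mm over their backs; the gripper's body (76 mm by 85 mm) begins 54 mm behind the grasp point. The pads swing forward as they close: fully open they stand 13 mm farther back than shut.
Start: joints at [0.899, 0.181, 1.607, -0, 1.354, -0.206], TCP at [0.258, 0.514, 0.231] pointing down, gripper open.
Joint ranges: [-2.99, 2.99], [-0.89, 2.07], [0.3, 2.58], [-1.14, 4.28], [0, 2.63], [-3.12, 3.12]. Speed limits (rad/s): [2.57, 2.57, 3.01, 3.14, 3.14, 3.14].

## Interface

Orientations are given as a unit quaternion [w, x, y, z].
In Python, from bench import ctrl gives the robot as it stands. The module is installed in compiled form; this text tells all that it offers.
- The arm moves only by the tool arm_command, never from a script. Its argument "plan" is one flat list of numbers, 4 for each row, row after row: the shift along the tool's x, y, z in mm, then the turn about the tool's z in rad. A call has 1 to 20 rows; each row shifts and turns the commanded pose from where the row before left it, along the tool's axes as they then stand; what a row does not reach is not made up. A row lasts 1/10 s, in which the tool goes at most 50 mm and 8.59 degrees, less where a joint would pass 70% of its speed; a pose out of reach is approached as far as the arm can. A call is refused whole if a number of a shift passes 50 or a number of a turn 0.15, either way. A call with a gripper value outside its range is refused whole. "grip" is the opening, from 0 (shut) to 1 (fully open), set as the call begins (left out, the last holds). The fingers move at their own pace and stop on an object; the grip force is fixed at half the most. Time passes only in rows, so rows that do not move let the fingers close. It gives the time, the measured TCP pose, the force and the opening at its end, in the units of the state.
- ctrl.get_obs(): the state, without advancing time (a new reading comes with each control period).
- ctrl.camera(name): name is "scene" or "top" or "wrist"; returns a dict with "color" (480x640x3 uint8, red, green, blue), "camera_matrix" (3x3 intrinsics, pixels), "eye" and "attitude" of the camera in the world; the wrist camera has in their place "T_tool_cam" (4x4, takes a point from camera to tool coordinates, whose origin is the TCP and whose axes are the flange's). Camera axes: x right, y up, looking along -z (the intrinsics and any distortion apply to the point x, -y, -z); pixel columns grow to the right and rows downward; lengths in m; the calibration is good to about 2 mm. A picture is of the moment at which its call begins: read the wrist's pose just before it. There is no depth.
- ctrl.hand_in(): hands the job in, once; it reports no verdict.
The state is a dict: "time_s": time; "q": joint angles; "dq": joint speeds; "joint_efforts": joint torques, N m; "eef_pos": TCP position; "eef_rot": TCP orientation; "wrist_force": force on the tool from outside, world axes, zero at the start; "torque": the same for the moment, N m; "opening": opening from 0.0 (shut) to 1.0 (fully open).
Only numpy, scipy, OpenCV 4.12 (cv2) and the standard library are available. Lean on these libraries where they do the work, as an engineer would, in place of code of your own. Each camera call takes 0.05 s, during which the arm holds its last target. There are 200 camera calls.

## Task

Two steel plates lie flush in two equal nests with no room for fingers beside them. Press the plate that has the single round hole down at the scooped end of its nest until it is fully tipped up, then take it by the raised end and lay it flat on top of the beech block, centred and lengthwise along the block. Leave the slotted plate undisturbed in its nest.

Things in the scene. Friction and masses are not known exactly. Their poses are not given: they have to be found in the camera images.
- round_plate: Steel plate with one round 16 mm through hole in its middle, 76 x 40 x 8 mm, about 0.06 to 0.13 kg, lying level in its nest at the start. Origin: centre of its underside; x along its length, z out of its top. Its -x end (nearer the robot) lies at the nest's scooped end: pressed down there, its +x end tips up and stays up.
- nest_r: Fixed aluminium nest of the round-hole plate, 112 x 64 mm, rim 31 mm above the bench, 10 mm side walls; origin: centre of its underside; x, y as the plate's. Only 2 mm free round the plate, whose top is 0.5 mm below the rim. At the -x end, the scoop, the 10 mm end wall is only 16 mm high.
- nest_r_rocker (a joint): Tilt (rad) of the black rocker under the plate: 0 level, 0.42 fully tipped. Pin 8 mm from the nest's centre towards the scoop, 2 mm under the plate. 3 to 10 N on the plate within 20 mm of its -x end tips it: that end sinks 12 mm, the other rises 19 mm, its last 20 mm wholly above the rim. Friction holds the tilt; a low lip stops the plate sliding.
- bench_block: Oiled beech block with small holes in its top, 60 x 110 mm, 40 mm high, fixed to the bench. Origin: centre of its underside; y along its 110 mm length; the flat top is 40 mm above the origin.
- slot_plate: Steel plate with two parallel slots (8 x 22 mm) across its middle, 76 x 40 x 8 mm; origin: centre of its underside, x along its length. It lies in a second, equal nest and stays there.
There are look-alikes about, which are no part of the job. What is shaped like the round_plate but turquoise is not meant.

How it is judged:
On the way, in this order (a step that is already met when the one before it is completed fails the run):
1. the round-hole plate is tipped up in its nest by pressing its end (rocker past 0.25 rad) (value of joint nest_r_rocker above 0.25 rad and distance of round_plate from where it was at the start of the episode below 0.03 m and angle between round_plate's own z axis and vertical above 0.2 rad), for 0.2 s.
2. the round-hole plate is lifted clear of its nest (height (world z) of round_plate above 0.042 m and distance of round_plate from where it was at the start of the episode above 0.04 m), for 0.1 s.
At the end, for the whole second after the job is handed in: The round-hole plate rests flat (within 10 degrees) on top of the beech block, centre within 20 mm of the block's centre, lengthwise within 15 degrees (either way round); the slotted plate is in its nest, moved under 15 mm and tilted under 11 degrees (horizontal distance between round_plate and bench_block below 0.02 m and z of round_plate in the frame of bench_block between 0.035 and 0.045 m and angle between round_plate's own z axis and vertical below 0.17 rad and angle between the x axis of round_plate and the y axis of bench_block, either way round below 0.26 rad and linear speed of round_plate below 0.02 m/s and contact force between round_plate and bench_block above 0.1 N and distance of slot_plate from where it was at the start of the episode below 0.015 m and angle between slot_plate's own z axis and vertical below 0.2 rad); the robot touches nothing.
It fails at once if the slotted plate is moved 15 mm or more or tipped up (distance of slot_plate from where it was at the start of the episode above 0.015 m or angle between slot_plate's own z axis and vertical above 0.2 rad).
It also fails if it takes over 56 s, if anything falls off the work surface, if the arm or the gripper's body presses on something with over 40 N, if the wrist force passes 120 N, or if a joint passes its speed limit or range.

## Working session

There is one attempt and no reset: what is moved stays moved. The work goes in short steps, Python scripts to look and compute and a tool call to move; the robot and the scene stay as the last step left them, time stands still between calls to the robot, and variables do not carry over. Pictures are saved under pics/ and viewed, about 8 in all and at most 12, crops included, and the job is handed in when it is done.

Besides the shell and the picture viewer there is one more tool, called after "Emit:" in YAML: its name, and indented under it one key for each argument. arm_command: Moves the arm, as the interface text tells. Its arguments: {"type":"object","properties":{"plan":{"type":"array","items":{"type":"number"}},"grip":{"type":"number"}},"required":["plan"]}

```bash
mkdir -p pics; python3 - <<'E'
from bench import ctrl
import cv2,numpy as np
o=ctrl.get_obs();print({k:np.round(v,4).tolist() for k,v in o.items()})
for n in("scene","top"):
    c=ctrl.camera(n);cv2.imwrite(f"pics/{n}0.png",c["color"][:,:,::-1]);print(n,{k:np.round(v,4).tolist() for k,v in c.items() if k!="color"})
E
```

```text
{'time_s': 0.0, 'q': [0.8987, 0.1815, 1.608, 0.0, 1.3538, -0.2063], 'dq': [-0.0003, -0.0003, 0.0008, -0.0008, -0.0009, -0.0003], 'joint_efforts': [-0.0013, -44.4865, -35.1332, -0.0004, 0.0092, 0.0], 'eef_pos': [0.2579, 0.5133, 0.2304], 'eef_rot': [-0.0004, 0.2308, 0.973, -0.0008], 'wrist_force': [0.1418, 0.4546, -0.1292], 'torque': [-0.009, 0.0575, 0.0427], 'opening': 0.9979}
scene {'camera_matrix': [[623.2867, 0.0, 321.1552], [0.0, 623.2867, 241.3435], [0.0, 0.0, 1.0]], 'eye': [0.051, -0.6582, 0.85], 'attitude': [0.8907, 0.3203, -0.1123, -0.3023]}
top {'camera_matrix': [[446.4831, 0.0, 327.235], [0.0, 446.4831, 239.2747], [0.0, 0.0, 1.0]], 'eye': [0.3856, -0.1038, 0.8982], 'attitude': [0.7149, 0.0212, -0.0412, -0.6977]}
```

View pics/top0.png

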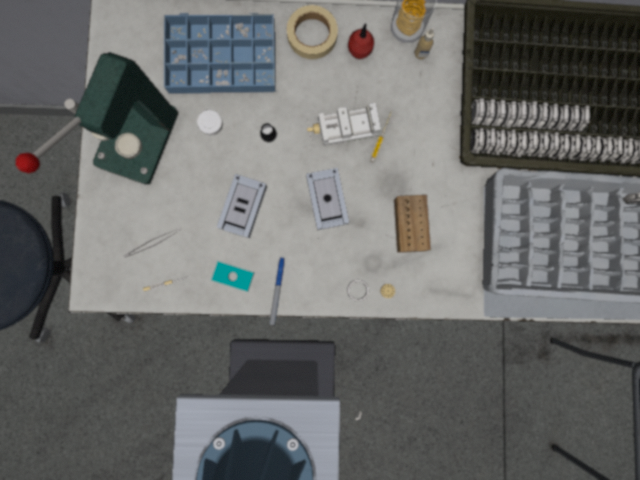

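View pics/scene0.png

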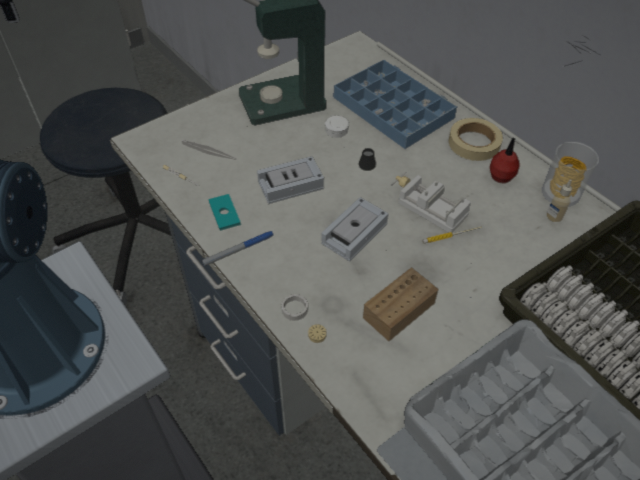

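Top view: the round-hole plate is in the nest at (327,199). Look-alikes are the slotted plate in its nest at (242,206) and the turquoise plate with a hole at (233,276). The beech block is at (413,223). I choose (327,199) and check it in a close crop.

```bash
cat > h.py <<'E'
import numpy as np,cv2
from scipy.spatial.transform import Rotation as R
def q2R(q): return R.from_quat([q[1],q[2],q[3],q[0]]).as_matrix()
def ray(K,Rc,eye,uv,z):
    d=Rc@np.array([(uv[0]-K[0,2])/K[0,0],-(uv[1]-K[1,2])/K[1,1],-1.0]);return eye+d*(z-eye[2])/d[2]
def proj(K,Rc,eye,p):
    c=Rc.T@(np.asarray(p)-eye);return np.array([K[0,2]+K[0,0]*c[0]/-c[2],K[1,2]-K[1,1]*c[1]/-c[2]])
def cam(ctrl,n):
    o=ctrl.get_obs();c=ctrl.camera(n);K=np.array(c["camera_matrix"])
    if n=="wrist":
        T=np.eye(4);T[:3,:3]=q2R(o["eef_rot"]);T[:3,3]=o["eef_pos"];T=T@np.array(c["T_tool_cam"]);return c["color"],K,T[:3,:3],T[:3,3]
    return c["color"],K,q2R(c["attitude"]),np.array(c["eye"])
E
python3 - <<'E'
from bench import ctrl
from h import *
im,K,Rc,e=cam(ctrl,"top")
for n,uv,z in(("rhole",(327,198),.0305),("slot",(242,206),.0305),("block",(413,223),.04)): print(n,ray(K,Rc,e,uv,z).round(4))
g=cv2.cvtColor(im,cv2.COLOR_RGB2HSV)
m=cv2.inRange(g,(5,70,40),(20,255,220));m[:180]=0;m[260:]=0
cs=max(cv2.findContours(m,0,2)[0],key=cv2.contourArea);r=cv2.minAreaRect(cs);print(r)
b=cv2.boxPoints(r);print([ray(K,Rc,e,p,.04)[:2].round(4).tolist() for p in b])
cv2.imwrite("pics/crop1.png",cv2.resize(im[160:262,215:441,::-1],None,fx=3.5,fy=3.5,interpolation=2))
E
```

```text
rhole [ 0.5442 -0.1251  0.0305]
slot [0.5237 0.0406 0.0305]
block [ 0.4979 -0.2935  0.04  ]
((411.89599609375, 223.04315185546875), (55.5014533996582, 31.989925384521484), 85.91438293457031)
[[0.5491, -0.2558], [0.5554, -0.3186], [0.4469, -0.3267], [0.4409, -0.2645]]
```

View pics/crop1.png

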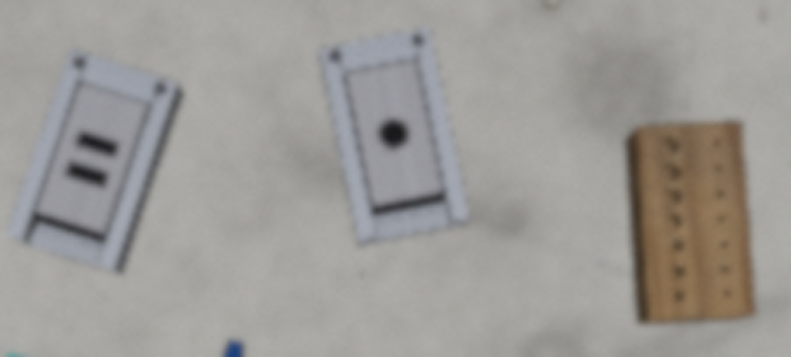

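The crop confirms the choice. The plate in the middle nest has one round hole at crop (393,133), with the dark scoop gap at its lower end, nearer the robot. The left plate has two slots. The block's top runs from (690,127) to (700,317) in the crop.

```bash
cat >> h.py <<'E'
def delta(ctrl,p,yaw=None):
    o=ctrl.get_obs();M=q2R(o["eef_rot"]);x=M[:,0];t=np.degrees(np.arctan2(x[1],x[0]))
    d=(np.array(p)-o["eef_pos"])*1000
    print("toolx yaw",t.round(2),"delta tool mm",(M.T@d).round(1),end=" ")
    if yaw is not None:
        w=(yaw-t+90)%180-90; print("turn about tool z rad",np.radians(-w).round(4),end="")
    print()
E
python3 - <<'E'
from bench import ctrl
from h import *
im,K,Rc,e=cam(ctrl,"top")
f=lambda c,z:ray(K,Rc,e,(215+(c[0]+.5)/3.5-.5,160+(c[1]+.5)/3.5-.5),z)
def an(a,b):d=b-a;return np.degrees(np.arctan2(d[1],d[0])).round(2)
n=[f(c,.031) for c in((320,48),(430,30))]+[f(c,.018) for c in((468,222),(360,242))]
print("nest far edge",(n[0]+n[1])/2,an(n[1],n[0])-90)
s=[f(c,.0305) for c in((343,68),(413,56),(443,196),(374,210))]
print("plate ctr",np.mean(s,0),"yaw",an((s[2]+s[3])/2,(s[0]+s[1])/2),"hole",f((393,133),.0305))
b=[f(c,.04) for c in((640,130),(740,124),(752,314),(648,320))]
print("block",np.mean(b,0),an((b[2]+b[3])/2,(b[0]+b[1])/2))
# above press place
y=np.radians(an((s[2]+s[3])/2,(s[0]+s[1])/2));h=f((393,133),.0305)
p=h-np.array([np.cos(y),np.sin(y),0])*.034;p[2]=.18
delta(ctrl,p,np.degrees(y));M=q2R(ctrl.get_obs()["eef_rot"]);print(M.round(3),p, ctrl.camera("wrist")["T_tool_cam"].round(3))
E
```

```text
nest far edge [ 0.59825873 -0.11360103  0.031     ] 11.170000000000002
plate ctr [ 0.54535152 -0.1250872   0.0305    ] yaw 13.4 hole [ 0.54491028 -0.12496852  0.0305    ]
block [ 0.49810072 -0.29395972  0.04      ] 3.35
toolx yaw 153.31 delta tool mm [-517.1 -463.4   51.1] turn about tool z rad -0.6996
[[-0.893  0.449 -0.001]
 [ 0.449  0.893 -0.001]
 [ 0.    -0.001 -1.   ]] [ 0.5118359  -0.13284795  0.18      ] [[ 0.002  0.965  0.263  0.067]
 [ 1.    -0.002 -0.    -0.001]
 [ 0.     0.263 -0.965 -0.142]
 [ 0.     0.     0.     1.   ]]
```

Emit:
arm_command:
  plan: [-32, -29, 0, 0, -32, -29, 0, 0, -32, -29, 0, 0, -32, -29, 0, 0, -32, -29, 0, 0, -32, -29, 0, 0, -32, -29, 0, 0, -32, -29, 0, 0, -32, -29, 0, 0, -32, -29, 0, 0, -32, -29, 0, 0, -32, -29, 0, 0, -32, -29, 0, 0, -32, -29, 0, 0, -32, -29, 0, 0, -32, -29, 0, 0]
  grip: 0

```text
time_s: 1.85
eef_pos: [0.5076, -0.1326, 0.2313]
eef_rot: [0.0, 0.231, 0.973, 0.0]
wrist_force: [-0.1, 0.4, 0.6]
opening: 0.0
```

Emit:
arm_command:
  plan: [0, 0, 5, -0.14, 0, 0, 5, -0.14, 0, 0, 5, -0.14, 0, 0, 5, -0.14, 0, 0, 5, -0.14, 0, 0, 0, 0, 0, 0, 0, 0]

```text
time_s: 2.55
eef_pos: [0.5073, -0.1307, 0.2063]
eef_rot: [-0.0, -0.115, 0.993, 0.0]
wrist_force: [0.6, 0.4, 0.4]
opening: 0.0
```

```bash
python3 - <<'E'
from bench import ctrl
from h import *
im,K,Rc,e=cam(ctrl,"wrist")
cv2.imwrite("pics/w1.png",im[:,:,::-1]);delta(ctrl,[.5118,-.1328,.05],13)
print(proj(K,Rc,e,[.5449,-.125,.0305]))
np.savez("w1.npz",K=K,R=Rc,e=e)
E
```

```text
toolx yaw -166.77 delta tool mm [ -3.8  -2.9 156.5] turn about tool z rad 0.004
[317.17054165 260.97348085]
```

View pics/w1.png

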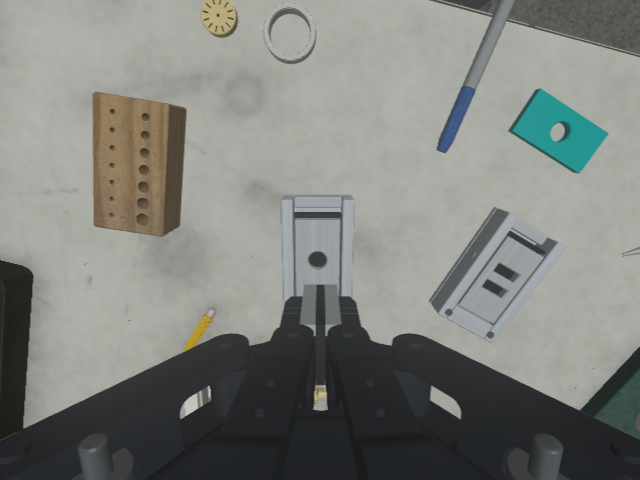

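The hole shows at (318,260), within 1 px of its predicted position, and the plate is aligned with the tool. The block is at (137,165). The slotted plate at (500,280) is well clear. Going down.

Emit:
arm_command:
  plan: [-4, -3, 30, 0, 0, 0, 40, 0, 0, 0, 40, 0, 0, 0, 40, 0, 0, 0, 15, 0, 0, 0, 0, 0, 0, 0, 0, 0]

```text
time_s: 3.3
eef_pos: [0.5125, -0.133, 0.042]
eef_rot: [0.0, -0.116, 0.993, -0.0]
wrist_force: [-0.4, 0.4, 0.1]
opening: -0.001
```

Emit:
arm_command:
  plan: [0, 0, 3, 0, 0, 0, 3, 0, 0, 0, 2, 0, 0, 0, 2, 0, 0, 0, 2, 0, 0, 0, 0, 0]

```text
time_s: 3.9
eef_pos: [0.5116, -0.1329, 0.0292]
eef_rot: [-0.0, -0.117, 0.993, -0.0]
wrist_force: [-0.8, -0.5, 1.5]
opening: -0.001
```

Emit:
arm_command:
  plan: [0, 0, 1, 0, 0, 0, 1, 0, 0, 0, 1, 0, 0, 0, 1, 0, 0, 0, 0, 0]

```text
time_s: 4.4
eef_pos: [0.511, -0.1328, 0.0249]
eef_rot: [-0.001, -0.117, 0.993, 0.0]
wrist_force: [-4.2, -2.1, 3.5]
opening: -0.004
```

Emit:
arm_command:
  plan: [0, 0, 1, 0, 0, 0, 1, 0, 0, 0, 0, 0]

```text
time_s: 4.7
eef_pos: [0.5109, -0.1328, 0.0228]
eef_rot: [-0.001, -0.117, 0.993, 0.0]
wrist_force: [-4.6, -1.8, 2.5]
opening: -0.001
```

Emit:
arm_command:
  plan: [0, 0, 1, 0, 0, 0, 1, 0, 0, 0, 0, 0]

```text
time_s: 5.0
eef_pos: [0.511, -0.1329, 0.0221]
eef_rot: [-0.001, -0.117, 0.993, 0.0]
wrist_force: [-10.1, -1.0, 15.5]
opening: -0.005
```

Emit:
arm_command:
  plan: [0, 0, 1, 0, 0, 0, 0, 0]

```text
time_s: 5.2
eef_pos: [0.5111, -0.1329, 0.0219]
eef_rot: [-0.001, -0.117, 0.993, 0.0]
wrist_force: [-12.9, 0.9, 23.4]
opening: -0.002
```

The force jumped, so the plate is at its stop. Lifting, opening and looking.

Emit:
arm_command:
  plan: [0, 0, -3, 0, 0, 0, -10, 0, 0, 0, -30, 0, 0, 0, -45, 0, 0, 0, -45, 0, 0, 0, -30, 0, 0, 0, 0, 0]
  grip: 0

```text
time_s: 5.9
eef_pos: [0.5154, -0.1341, 0.1893]
eef_rot: [0.005, -0.117, 0.993, -0.003]
wrist_force: [0.1, -0.9, 0.7]
opening: 0.001
```

Emit:
arm_command:
  plan: [0, 0, 0, 0, 0, 0, 0, 0, 0, 0, 0, 0, 0, 0, 0, 0, 0, 0, 0, 0, 0, 0, 0, 0]
  grip: 1

```text
time_s: 6.5
eef_pos: [0.5117, -0.1327, 0.1828]
eef_rot: [-0.0, -0.117, 0.993, 0.0]
wrist_force: [0.3, -0.0, 1.5]
opening: 0.993
```

```bash
python3 - <<'E'
from bench import ctrl
from h import *
im,K,Rc,e=cam(ctrl,"wrist")
im2,K2,R2,e2=cam(ctrl,"scene")
cv2.imwrite("pics/w2.png",np.hstack([cv2.resize(im[:,:,::-1],(400,300)),cv2.resize(im[170:290,240:400,::-1],(400,300),interpolation=2)]))
cv2.imwrite("pics/s2.png",im2[:,:,::-1]);np.savez("w2.npz",K=K,R=Rc,e=e,im=im)
y=np.radians(13.2);u=np.array([np.cos(y),np.sin(y),0]);v=np.array([-np.sin(y),np.cos(y),0]);c=np.array([.5449,-.125,0])
# predicted tipped far-end top corners & hole
def P(s,t,top=10):
    a=.42;q=s+8; return c+u*(-8+q*np.cos(a)-top*np.sin(a))+v*t+np.array([0,0,.0205*1000+q*np.sin(a)+top*np.cos(a)])/1000*1 if 0 else c+(u*(-8+q*np.cos(a)-top*np.sin(a))+v*t)/1000+np.array([0,0,(20.5+q*np.sin(a)+top*np.cos(a))/1000])
for s,t in((38,20),(38,-20),(0,0),(-38,20),(-38,-20)): print(s,t,P(s,t).round(4),proj(K,Rc,e,P(s,t)).round(1))
print(ctrl.get_obs()["time_s"])
E
```

```text
38 20 [ 0.5695 -0.0987  0.0484] [344.6 307.4]
38 -20 [ 0.5786 -0.1376  0.0484] [295.5 307.2]
0 0 [ 0.5403 -0.1261  0.0329] [320.3 260.9]
-38 20 [ 0.5019 -0.1145  0.0174] [344.1 216.3]
-38 -20 [ 0.511  -0.1535  0.0174] [296.8 216.1]
6.6
```

View pics/w2.png

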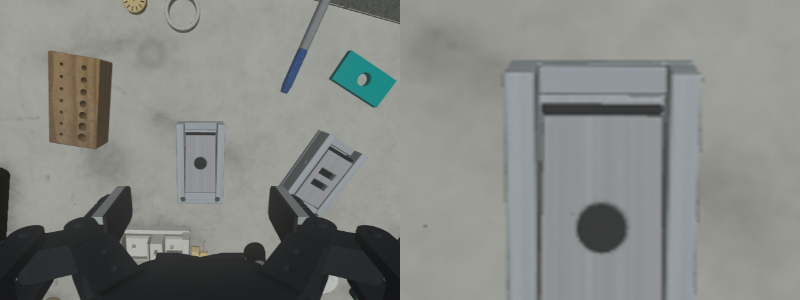

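In the wrist view the plate edges are at rows ≈214 and ≈307, close to the tipped prediction of 216 and 307. I'll check from the side with the scene camera and the level prediction.

```bash
python3 - <<'E'
from h import *
d=np.load("w2.npz");K,Rc,e,im=d["K"],d["R"],d["e"],d["im"]
y=np.radians(13.2);u=np.array([np.cos(y),np.sin(y),0]);c=np.array([.5449,-.125,.0305])
for s in(38,-38):print(proj(K,Rc,e,c+u*s/1000).round(1))
a=cv2.imread("pics/scene0.png");b=cv2.imread("pics/s2.png")
f=lambda i:cv2.resize(i[190:265,310:400],(396,330),interpolation=2)
cv2.imwrite("pics/s2c.png",np.vstack([np.hstack([f(a),f(b)]),cv2.resize(im[190:330,240:400,::-1],(792,260))[:, :]]) if 0 else np.hstack([f(a),f(b)]))
E
```

```text
[320.  306.9]
[320.5 221.2]
```

View pics/s2c.png

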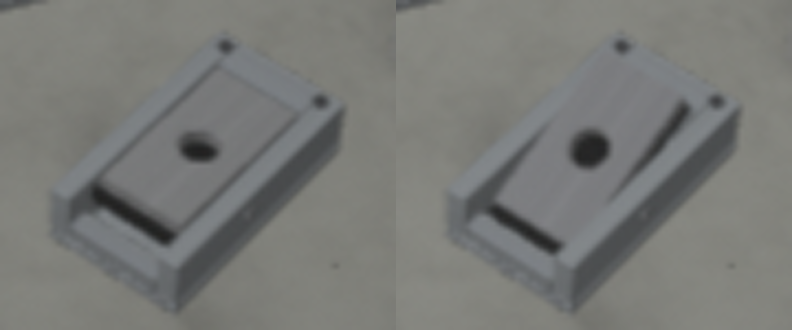

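The plate is clearly tipped: the far end stands above the rim at right crop (640,80). Going over the raised end.

```bash
python3 - <<'E'
from bench import ctrl
from h import *
delta(ctrl,[.5673,-.1198,.032],13.2)
E
```

```text
toolx yaw -166.58 delta tool mm [-57.   -0.3 151.1] turn about tool z rad 0.0038
```

Emit:
arm_command:
  plan: [-30, 0, 0, 0, -27, 0, 20, 0, 0, 0, 40, 0, 0, 0, 40, 0, 0, 0, 30, 0, 0, 0, 10, 0, 0, 0, 0, 0, 0, 0, 0, 0]

```text
time_s: 7.4
eef_pos: [0.5685, -0.12, 0.0448]
eef_rot: [0.001, -0.117, 0.993, -0.001]
wrist_force: [0.2, -0.1, 0.3]
opening: 1.003
```

```bash
python3 - <<'E'
from bench import ctrl
from h import *
delta(ctrl,[.5673,-.1198,.032],13.2)
im,K,Rc,e=cam(ctrl,"wrist");cv2.imwrite("pics/w3.png",im[:,:,::-1])
E
```

```text
toolx yaw -166.58 delta tool mm [ 1.1  0.5 12.8] turn about tool z rad 0.0038
```

View pics/w3.png

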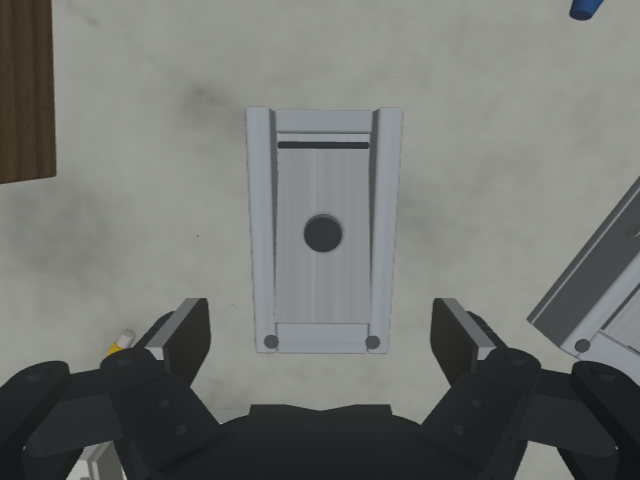

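The plate is centred between the pads: its raised edge is at row 322 and the pads are at x≈210 and x≈432. Lowering and gripping.

Emit:
arm_command:
  plan: [0, 0, 6, 0, 1, 0, 6, 0, 0, 0, 0, 0]

```text
time_s: 7.75
eef_pos: [0.5658, -0.1196, 0.0308]
eef_rot: [-0.0, -0.117, 0.993, 0.0]
wrist_force: [-0.7, 0.1, -0.8]
opening: 0.998
```

Emit:
arm_command:
  plan: [0, 0, 0, 0, 0, 0, 0, 0, 0, 0, 0, 0, 0, 0, 0, 0, 0, 0, 0, 0, 0, 0, 0, 0, 0, 0, 0, 0, 0, 0, 0, 0]
  grip: 0

```text
time_s: 8.55
eef_pos: [0.5667, -0.1197, 0.0315]
eef_rot: [0.0, -0.117, 0.993, -0.0]
wrist_force: [1.8, 3.1, 3.4]
opening: 0.459
```

Emit:
arm_command:
  plan: [0, 0, -3, 0, 0, 0, -5, 0, 0, 0, -10, 0, 0, 0, -20, 0, 0, 0, -30, 0, 0, 0, -30, 0, 0, 0, 0, 0, 0, 0, 0, 0]

```text
time_s: 9.35
eef_pos: [0.5662, -0.12, 0.1295]
eef_rot: [0.0, -0.117, 0.993, -0.0]
wrist_force: [-0.9, 0.7, -0.7]
opening: 0.445
```

```bash
python3 - <<'E'
from bench import ctrl
from h import *
o=ctrl.get_obs();print(o["opening"],o["eef_pos"])
im,K,Rc,e=cam(ctrl,"wrist");im2,_,_,_=cam(ctrl,"scene")
cv2.imwrite("pics/w4.png",np.hstack([cv2.resize(im[:,:,::-1],(400,300)),cv2.resize(im2[130:280,270:470,::-1],(400,300),interpolation=2)]))
E
```

```text
0.4446268577987837 [ 0.56623954 -0.12001674  0.12948382]
```

View pics/w4.png

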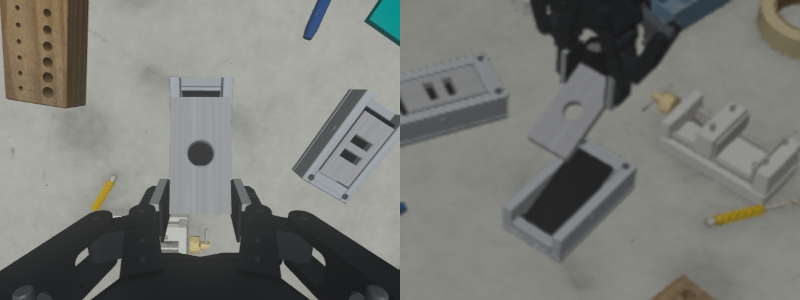

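The plate is held, with its hole at (201,153) in the left panel. The nest is empty and the slotted plate is undisturbed. Turning to the block's heading.

Emit:
arm_command:
  plan: [0, 0, 0, 0.09, 0, 0, 0, 0.085, 0, 0, 0, 0]

```text
time_s: 9.75
eef_pos: [0.5652, -0.1193, 0.1275]
eef_rot: [-0.002, -0.029, 1.0, 0.001]
wrist_force: [0.1, -0.2, -0.3]
opening: 0.448
```

```bash
python3 - <<'E'
from bench import ctrl
from h import *
delta(ctrl,[.526,-.2923,.070],3.35)
E
```

```text
toolx yaw -176.65 delta tool mm [  49.  -170.5   57.4] turn about tool z rad -0.0
```

Emit:
arm_command:
  plan: [8, -28, 0, 0, 8, -28, 0, 0, 8, -29, 0, 0, 8, -29, 0, 0, 8, -28, 0, 0, 9, -28, 0, 0, 0, 0, 20, 0, 0, 0, 10, 0, 0, 0, 0, 0, 0, 0, 0, 0]

```text
time_s: 10.75
eef_pos: [0.5273, -0.2914, 0.0987]
eef_rot: [-0.001, -0.03, 1.0, 0.001]
wrist_force: [-0.2, 0.9, -1.4]
opening: 0.448
```

```bash
python3 - <<'E'
from bench import ctrl
from h import *
delta(ctrl,[.526,-.2923,.065],3.35)
im,K,Rc,e=cam(ctrl,"wrist");im2,_,_,_=cam(ctrl,"scene")
y=np.radians(3.35);u=np.array([np.cos(y),np.sin(y),0]);v=np.array([-u[1],u[0],0]);c=np.array([.498,-.294,.04])
print([proj(K,Rc,e,c+u*a*.055+v*b*.03).round().tolist() for a,b in((-1,-1),(-1,1),(1,1),(1,-1))])
cv2.imwrite("pics/w5.png",np.hstack([cv2.resize(im[:,:,::-1],(400,300)),cv2.resize(im2[210:360,320:520,::-1],(400,300),interpolation=2)]))
E
```

```text
toolx yaw -176.52 delta tool mm [ 1.3 -0.9 33.7] turn about tool z rad 0.0024
[[262.0, 105.0], [379.0, 106.0], [370.0, 303.0], [269.0, 303.0]]
```

View pics/w5.png

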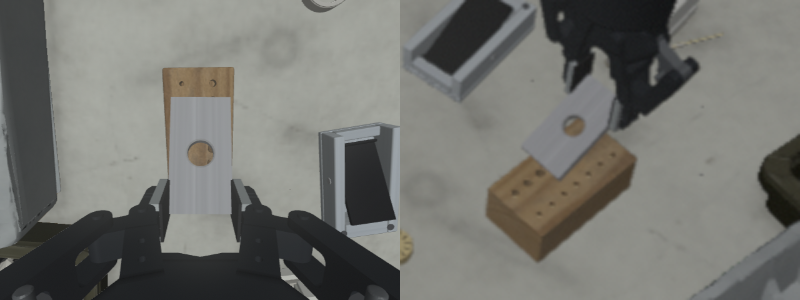

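The plate is above the block. The block's near edge is at columns 261–376, row 108, against a prediction of 262–379, row 105. Lowering until the low end touches, then flattening it in the grip.

Emit:
arm_command:
  plan: [1, -1, 15, 0, 0, 0, 14, 0, 0, 0, 4, 0, 0, 0, 3, 0, 0, 0, 0, 0]

```text
time_s: 11.35
eef_pos: [0.5262, -0.293, 0.0627]
eef_rot: [-0.001, -0.03, 1.0, 0.001]
wrist_force: [-1.4, 1.2, -0.3]
opening: 0.446
```

Emit:
arm_command:
  plan: [0, 0, 2, 0, 0, 0, 2, 0, 0, 0, 2, 0, 0, 0, 0, 0]

```text
time_s: 11.75
eef_pos: [0.5284, -0.2939, 0.0593]
eef_rot: [0.002, -0.03, 1.0, -0.001]
wrist_force: [2.2, 4.1, 8.6]
opening: 0.447
```

Emit:
arm_command:
  plan: [0, 0, 2, 0, 0, 0, 2, 0, 0, 0, 0, 0]

```text
time_s: 12.05
eef_pos: [0.5296, -0.2946, 0.056]
eef_rot: [0.003, -0.03, 1.0, -0.002]
wrist_force: [4.7, 2.4, 9.6]
opening: 0.448
```

Emit:
arm_command:
  plan: [0, 0, 2, 0, 0, 0, 2, 0, 0, 0, 0, 0]

```text
time_s: 12.35
eef_pos: [0.5304, -0.2949, 0.0525]
eef_rot: [0.004, -0.03, 1.0, -0.002]
wrist_force: [6.1, 3.1, 9.1]
opening: 0.453
```

Force stays at about 9 N, so the plate is turning in the pads as intended. Continuing.

Emit:
arm_command:
  plan: [0, 0, 2, 0, 0, 0, 2, 0, 0, 0, 2, 0, 0, 0, 0, 0]

```text
time_s: 12.75
eef_pos: [0.5306, -0.2954, 0.0467]
eef_rot: [0.004, -0.03, 1.0, -0.003]
wrist_force: [7.6, 0.5, 9.2]
opening: 0.447
```

Emit:
arm_command:
  plan: [0, 0, 1.5, 0, 0, 0, 1.5, 0, 0, 0, 0, 0]

```text
time_s: 13.05
eef_pos: [0.5307, -0.2956, 0.0437]
eef_rot: [0.004, -0.03, 1.0, -0.003]
wrist_force: [6.6, 1.2, 9.1]
opening: 0.448
```

```bash
python3 - <<'E'
from bench import ctrl
from h import *
o=ctrl.get_obs();print(o["opening"],o["eef_pos"],o["wrist_force"])
im,K,Rc,e=cam(ctrl,"wrist");im2,_,_,_=cam(ctrl,"scene")
cv2.imwrite("pics/w6.png",np.hstack([cv2.resize(im[:,:,::-1],(400,300)),cv2.resize(im2[230:350,340:500,::-1],(400,300),interpolation=2)]))
E
```

```text
0.44759009542897743 [ 0.5306679  -0.29559835  0.04374602] [6.61002783 1.23246781 9.14015437]
```

View pics/w6.png

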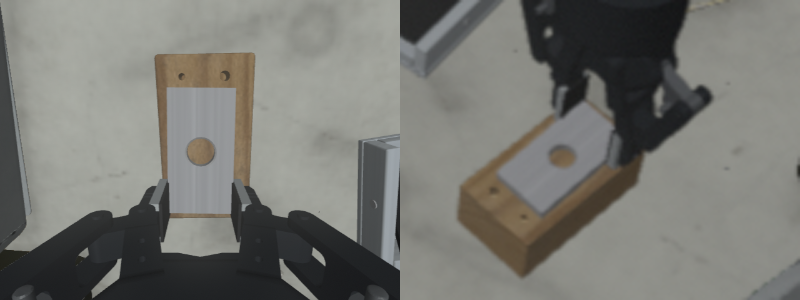

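Nearly flat, but the plate sits somewhat towards the far end: block margins are about 33 rows near and 4 rows far. Measuring the offset by rays.

```bash
python3 - <<'E'
from bench import ctrl
from h import *
im,K,Rc,e=cam(ctrl,"wrist")
f=lambda x,y,z:ray(K,Rc,e,((x+.5)*1.6-.5,(y+.5)*1.6-.5),z)
h=f(201,151,.050);print("hole",h)
b=(f(155,54,.04)+f(255,53,.04))/2;print("near block edge mid",b,"ctr",b+.055*np.array([.998,.058,0]))
print("low plate end",(f(166.5,87.5,.048)+f(235,87.5,.048))/2,"far end",(f(168,214,.054)+f(233,214,.054))/2)
delta(ctrl,ctrl.get_obs()["eef_pos"],3.35)
E
```

```text
hole [ 0.50086821 -0.29731382  0.05      ]
near block edge mid [ 0.44433156 -0.29854921  0.04      ] ctr [ 0.49922156 -0.29535921  0.04      ]
low plate end [ 0.46358766 -0.29980022  0.048     ] far end [ 0.54167993 -0.29510478  0.054     ]
toolx yaw -176.6 delta tool mm [0. 0. 0.] turn about tool z rad 0.0008
```

The centre is within about 4 mm, which is fine. Last lowering with a small shift, then release.

Emit:
arm_command:
  plan: [1, 0, 1.5, 0, 1, 0, 1.5, 0, 0, 0, 0, 0]

```text
time_s: 13.5
eef_pos: [0.5285, -0.2959, 0.0407]
eef_rot: [0.004, -0.03, 1.0, -0.003]
wrist_force: [6.0, 0.9, 9.5]
opening: 0.444
```

Emit:
arm_command:
  plan: [0, 0, 0, 0, 0, 0, 0, 0, 0, 0, 0, 0, 0, 0, 0, 0, 0, 0, 0, 0, 0, 0, 0, 0]
  grip: 1

```text
time_s: 14.1
eef_pos: [0.5244, -0.2935, 0.0371]
eef_rot: [-0.0, -0.03, 1.0, 0.0]
wrist_force: [0.0, -0.2, 0.9]
opening: 1.0
```

Emit:
arm_command:
  plan: [0, 0, -5, 0, 0, 0, -20, 0, 0, 0, -40, 0, 0, 0, -40, 0, 0, 0, -30, 0, 0, 0, 0, 0, 0, 0, 0, 0]

```text
time_s: 14.8
eef_pos: [0.5249, -0.2938, 0.1733]
eef_rot: [0.001, -0.03, 1.0, -0.001]
wrist_force: [0.1, 0.0, -0.3]
opening: 1.002
```

```bash
python3 - <<'E'
from bench import ctrl
from h import *
o=ctrl.get_obs();print(o["time_s"],o["opening"],o["eef_pos"],o["wrist_force"])
im,K,Rc,e=cam(ctrl,"wrist");im2,_,_,_=cam(ctrl,"scene")
cv2.imwrite("pics/w7.png",np.hstack([cv2.resize(im[:,:,::-1],(400,300)),cv2.resize(im2[130:370,240:560,::-1],(400,300),interpolation=2)]));np.savez("w7.npz",K=K,R=Rc,e=e)
E
```

```text
14.8 1.0023972287431129 [ 0.52489619 -0.29379793  0.17331344] [ 0.14616666  0.03851653 -0.31347776]
```

View pics/w7.png

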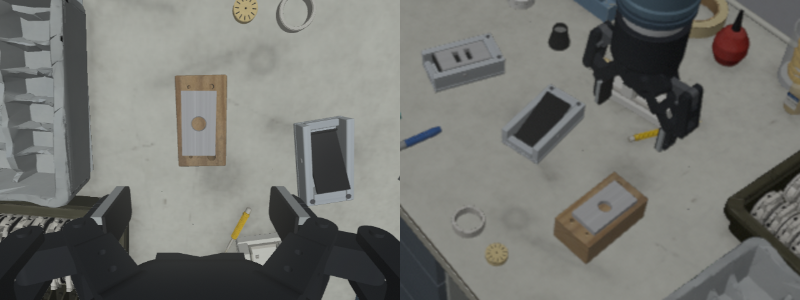

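The plate lies flat. Its hole is at (199,124) and the block's centre at about (201,120), roughly 4–5 mm apart, with the edges parallel. The slotted plate is level in its nest and the gripper is clear. Handing in.

```bash
python3 -c "
from bench import ctrl
print(ctrl.hand_in())"
```

```text
the job is handed in; nothing more can be done
None
```

The job is done and handed in at about 15 s of the 56 s allowed; `hand_in()` reports no verdict. I pressed the round-hole plate down at its scooped end until it reached its stop (about 23 N). I then gripped it by the raised end, carried it to the beech block, and pressed it flat in the grip at about 9 N before letting go.

- **Tipping:** the scene picture before and after the press showed the plate clearly tipped. The wrist view alone barely separated tipped from level.
- **Final placing:** the last pictures show the plate flat on the block, lengthwise. By eye its centre is about 4–5 mm from the block's centre; by rays it was about 3–4 mm just before release.
- **Slotted plate:** it looks undisturbed in its nest, though I did not measure its position again.
- **Gripper:** it is open and well clear, with wrist force near zero.

No check failed or disagreed.

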